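# Set out the calibration weights in order of size

## Robot

A 6-joint arm with a two-finger parallel gripper is mounted at the origin on the work surface. World frame = base frame: x ahead of the robot, y to its left, z up, the work surface at z = 0. Lengths are in m, angles in rad, forces in N, time in s.
With the tool pointing down it reaches from about 0.375 to 0.975 m from the base axis. Payload 3.8 kg.
Tool frame: the origin (TCP) lies midway between the tips of the shut fingers; the grasp point (between the pads) lies 19 mm behind it; x points along the fingers, y is the direction in which the jaws open and shut, and the axes are right-handed (so a half turn about x gives the same grasp; the last joint's range is limited). The gripper opens to 88 mm and grips with 3 to 60 N. Pads are 18 mm wide; open, the fingers measure 123 mm over their backs; the gripper's body (75 mm by 187 mm) begins 45 mm behind the grasp point.
Start: joints at [1.257, 0.264, 1.604, -0, 1.274, -0.037], TCP at [0.184, 0.649, 0.239] pointing down, gripper open.
Joint ranges: [-2.63, 2.63], [-0.94, 2.18], [0.31, 2.57], [-1.31, 4.45], [0, 2.66], [-2.55, 2.55]. Speed limits (rad/s): [2.57, 2.57, 3.14, 3.14, 3.14, 3.14].

## Interface

Orientations are given as a rotation vector (axis times angle).
In Python, from cell import manip, inverse_kinematics, cams, order gives the robot as it stands. Calls block until the motion is done:
- manip.move_pose(position, orientation): joint-space move of the TCP to a pose.
- manip.move_linear(position, rate=0.15, rot=None): straight line of the TCP; rot=None keeps the orientation; rate is the mean speed in m/s.
- manip.set_joints(angles): joint-space move.
- manip.set_gripper(opening, force=None): finger opening in m; force is the grip in N (None keeps the last); returns when the fingers have stopped.
- manip.dwell(seconds).
- inverse_kinematics(position, orientation): joint angles nearest the present ones, or None.
- manip.state(): the state.
- cams.capture(name): name is "scene" or "top" or "wrist"; returns a dict with "image" (384x512x3 uint8, blue, green, red), "z_map" (384x512 float32, m along the optical axis (not along the pixel's ray), 0 where there is no reading), "intrinsics" (3x3 intrinsics, pixels), "position" and "orientation" of the camera in the world; the wrist camera has in their place "T_tool_cam" (4x4, takes a point from camera to tool coordinates, whose origin is the TCP and whose axes are the tool frame's). Camera axes: x right, y down, z forward; pixel columns grow to the right and rows downward; lengths in m; the calibration is good to about 2 mm. A picture is of the moment at which its call begins: read the wrist's pose just before it.
A pose or a line that the arm cannot do raises manip.IKError and nothing moves.
- order.close_job(): hands the job in, once; it reports no verdict.
The state is a dict: "clock": time; "joint_pos": joint angles; "joint_velocities": joint speeds; "tau": joint torques, N m; "tool_pos": TCP position; "tcp_rot": TCP orientation; "contact_force": force on the tool from outside, world axes, zero at the start; "moment": the same for the moment, N m; "gripper_width": finger opening in m.
Only numpy, scipy, OpenCV 4.12 (cv2) and the standard library are available. Lean on these libraries where they do the work, as an engineer would, in place of code of your own. Each camera call takes 0.05 s, during which the arm holds its last target.

## Task

Set the four brass calibration weights out on the rail for a rising-load calibration run: one upright on the middle of each round pad, in order of size, with the smallest on the pad next to the red post and the largest at the far end. Do not tip any weight over on the way, leave the little green bottle standing where it is, and let go of everything at the end.

Things in the scene. Friction and masses are not known exactly. Their poses are not given: they have to be found in the camera images.
- weight_1: Smallest of four loose brass calibration weights of like shape: an upright round cylinder 24 mm in diameter and 28 mm high, with a short thin neck and a round knob 12.5 mm in diameter on top; 40 mm high in all, about 110 g. Origin at the centre of its underside, z up along its axis. Stands upright on the bench at the start; it is round, so it may be gripped across the body or by the knob from any side.
- weight_2: Second smallest of four loose brass calibration weights of like shape: an upright round cylinder 31 mm in diameter and 36 mm high, with a short thin neck and a round knob 16.1 mm in diameter on top; 50 mm high in all, about 230 g. Origin at the centre of its underside, z up along its axis. Stands upright on the bench at the start; it is round, so it may be gripped across the body or by the knob from any side.
- weight_3: Second largest of four loose brass calibration weights of like shape: an upright round cylinder 38 mm in diameter and 44 mm high, with a short thin neck and a round knob 19.8 mm in diameter on top; 60 mm high in all, about 420 g. Origin at the centre of its underside, z up along its axis. Stands upright on the bench at the start; it is round, so it may be gripped across the body or by the knob from any side.
- weight_4: Largest of four loose brass calibration weights of like shape: an upright round cylinder 46 mm in diameter and 52 mm high, with a short thin neck and a round knob 23.9 mm in diameter on top; 70 mm high in all, about 750 g. Origin at the centre of its underside, z up along its axis. Stands upright on the bench at the start; it is round, so it may be gripped across the body or by the knob from any side.
- mark_a: Fixed round black pad with a white ring and a white centre dot, 58 mm in diameter and 3 mm thick, on the aluminium rail: the end pad at the left end as seen from the robot (+y). Origin at the centre of its underside, on the rail's top 12 mm above the bench, so a weight stands 3 mm above this origin (15 mm above the bench). The four pads lie in a row a, b, c, d along the rail, 73 to 97 mm apart; the rail is a fixed bar 70 mm wide and 450 mm long.
- mark_b: Fixed round black pad with a white ring and a white centre dot, 58 mm in diameter and 3 mm thick, on the aluminium rail: next to mark_a. Origin at the centre of its underside, on the rail's top 12 mm above the bench, so a weight stands 3 mm above this origin (15 mm above the bench). The four pads lie in a row a, b, c, d along the rail, 73 to 97 mm apart; the rail is a fixed bar 70 mm wide and 450 mm long.
- mark_c: Fixed round black pad with a white ring and a white centre dot, 58 mm in diameter and 3 mm thick, on the aluminium rail: between mark_b and mark_d. Origin at the centre of its underside, on the rail's top 12 mm above the bench, so a weight stands 3 mm above this origin (15 mm above the bench). The four pads lie in a row a, b, c, d along the rail, 73 to 97 mm apart; the rail is a fixed bar 70 mm wide and 450 mm long.
- mark_d: Fixed round black pad with a white ring and a white centre dot, 58 mm in diameter and 3 mm thick, on the aluminium rail: the end pad at the right end as seen from the robot (-y). Origin at the centre of its underside, on the rail's top 12 mm above the bench, so a weight stands 3 mm above this origin (15 mm above the bench). The four pads lie in a row a, b, c, d along the rail, 73 to 97 mm apart; the rail is a fixed bar 70 mm wide and 450 mm long.
- red_post: Fixed red round post, 22 mm in diameter and 30 mm high, standing on the rail about 78 mm beyond one of the two end pads (beside mark_a or beside mark_d; a grey post of the same shape stands at the other end). Origin at the centre of its underside, on the rail's top 12 mm above the bench.
- bottle: Small loose green glass bottle with a white cap, 32 mm in diameter and 60 mm high, standing on the bench in the row of weights; not part of the job. Origin at the centre of its underside, z up.
Things that resemble listed ones, but are neither listed nor needed, are in the scene too. What is shaped like the weight_2 but pink is not meant.

How it is judged:
At the end, for the whole second after the job is handed in: Counting pads from the red post, weights 1, 2, 3 and 4 (smallest to largest) stand on the first, second, third and fourth pad: each within 13 mm of its pad's centre horizontally, its underside 11 to 20 mm above the bench (resting on the pad), upright within 0.1 rad and at rest (below 20 mm/s) (((horizontal distance between red_post and mark_a below 0.14 m and horizontal distance between weight_1 and mark_a below 0.013 m and horizontal distance between weight_2 and mark_b below 0.013 m and horizontal distance between weight_3 and mark_c below 0.013 m and horizontal distance between weight_4 and mark_d below 0.013 m) or (horizontal distance between red_post and mark_d below 0.14 m and horizontal distance between weight_1 and mark_d below 0.013 m and horizontal distance between weight_2 and mark_c below 0.013 m and horizontal distance between weight_3 and mark_b below 0.013 m and horizontal distance between weight_4 and mark_a below 0.013 m)) and height (world z) of weight_1 between 0.011 and 0.02 m and angle between each of weight_1, weight_2, weight_3, weight_4's own z axis and vertical below 0.1 rad and linear speed of each of weight_1, weight_2, weight_3, weight_4 below 0.02 m/s and height (world z) of weight_2 between 0.011 and 0.02 m and height (world z) of weight_3 between 0.011 and 0.02 m and height (world z) of weight_4 between 0.011 and 0.02 m); the robot touches nothing.
It fails at once if a weight is tipped over (more than 0.7 rad from upright) (angle between any of weight_1, weight_2, weight_3, weight_4's own z axis and vertical above 0.7 rad).
It fails at once if the green bottle is moved more than 40 mm or knocked over (distance of bottle from where it was at the start of the episode above 0.04 m or angle between bottle's own z axis and vertical above 0.5 rad).
It also fails if it takes over 99 s, if anything falls off the work surface, if the arm or the gripper's body presses on something with over 40 N, if the wrist force passes 120 N, or if a joint passes its speed limit or range.

## Working session

There is one attempt and no reset: what is moved stays moved. The work goes in short steps, each a Python script; the robot and the scene stay as the last script left them, time stands still between calls to the robot, and variables do not carry over. Pictures are saved under pics/ and viewed, and the job is handed in when it is done.

```bash
ls; mkdir -p pics
python3 - <<'E'
from cell import manip,cams
import cv2
s=manip.state();print(s)
for n in("scene","top"):
    c=cams.capture(n);cv2.imwrite(f"pics/{n}0.png",c["image"]);print(n,c["intrinsics"],c["position"],c["orientation"])
c=cams.capture("wrist");cv2.imwrite("pics/wrist0.png",c["image"]);print(c["T_tool_cam"],c["intrinsics"])
E
```

```text
pics
{'clock': 0.0, 'joint_pos': array([ 1.25711815e+00,  2.64749352e-01,  1.60538751e+00, -2.33659849e-06,
        1.27369075e+00, -3.68732004e-02]), 'joint_velocities': array([ 1.36644344e-04,  1.08834658e-03,  5.31130918e-05,  3.03792985e-03,
       -3.05794541e-04, -9.49530408e-04]), 'tau': array([ 1.37356779e-03, -5.02100587e+01, -3.56887114e+01,  7.28100515e-02,
        2.93477532e-02, -1.91068975e-04]), 'tool_pos': array([0.18422987, 0.64862589, 0.23738327]), 'tcp_rot': array([ 0.21555427,  1.56024107, -0.21902101]), 'contact_force': array([-0.59782002, -0.75421826,  0.59790155]), 'moment': array([ 0.01920061, -0.01283945,  0.00380392]), 'gripper_width': 0.0879397946120071}
scene [[476.39592247   0.         248.02567483]
 [  0.         476.39592247 186.14784104]
 [  0.           0.           1.        ]] [ 1.24638079 -0.03631735  0.86009246] [-1.79834823 -1.8181821   0.66285269]
top [[346.95449798   0.         252.86787542]
 [  0.         346.95449798 194.66517965]
 [  0.           0.           1.        ]] [ 0.38433162 -0.0484375   0.98993184] [-2.17133899  2.12749343 -0.13789038]
[[ 8.96585635e-04 -3.17884143e-01  9.48129141e-01 -1.46140656e-01]
 [ 9.99999511e-01  6.81025884e-04 -7.17305099e-04  4.02639862e-04]
 [-4.17680570e-04  9.48129320e-01  3.17884598e-01 -8.23037448e-02]
 [ 0.00000000e+00  0.00000000e+00  0.00000000e+00  1.00000000e+00]] [[343.81139946   0.         255.90163699]
 [  0.         343.81139946 186.81622658]
 [  0.           0.           1.        ]]
```

View pics/top0.png

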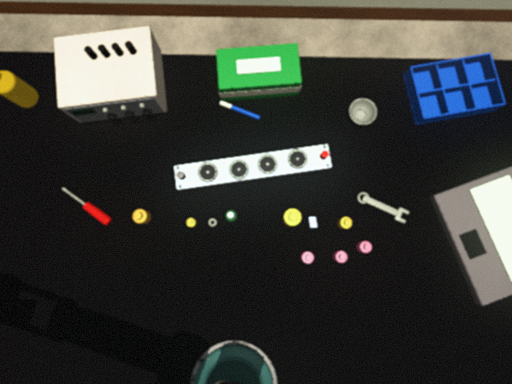

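View pics/scene0.png

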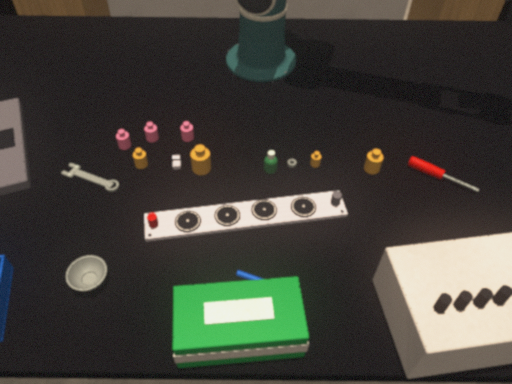

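The top view shows the red post at (324,155), at the -y end beside mark_d, and the grey post at (180,175). The brass weights are at (140,216), (191,222), (292,217) and (345,223). Possible mix-ups are the pink ones at (308,257), (341,256) and (365,247), the yellow object at (15,88), the bottle at (231,215) and the nut at (212,222). Next I measure positions.

```bash
cat > h.py <<'E'
import numpy as np,cv2
from scipy.spatial.transform import Rotation as R
from cell import manip,cams,inverse_kinematics
def pose(c,s=None):
    if "T_tool_cam" in c:
        T=np.eye(4);T[:3,:3]=R.from_rotvec(s["tcp_rot"]).as_matrix();T[:3,3]=s["tool_pos"];T=T@c["T_tool_cam"]
        return T[:3,:3],T[:3,3]
    return R.from_rotvec(c["orientation"]).as_matrix(),np.array(c["position"])
def ray(c,uv,s=None):
    Rm,p=pose(c,s);d=Rm@np.linalg.solve(c["intrinsics"],[uv[0],uv[1],1.]);return p,d
def plane(c,uv,z,s=None):
    p,d=ray(c,uv,s);return p+d*(z-p[2])/d[2]
def tri(r1,r2):
    (p,d),(q,e)=r1,r2;d=d/np.linalg.norm(d);e=e/np.linalg.norm(e)
    t=np.linalg.lstsq(np.c_[d,-e],q-p,rcond=None)[0]
    a,b=p+t[0]*d,q+t[1]*e;return (a+b)/2,np.linalg.norm(a-b)
def proj(c,X,s=None):
    Rm,p=pose(c,s);v=c["intrinsics"]@(Rm.T@(np.array(X)-p));return v[:2]/v[2]
def blobs(mask,amin=10):
    n,l,st,ce=cv2.connectedComponentsWithStats(mask.astype(np.uint8));return [(ce[i].round(1),st[i].tolist()) for i in range(1,n) if st[i,4]>=amin]
E
python3 - <<'E'
from h import *
for n in("top","scene"):
    c=cams.capture(n);h=cv2.cvtColor(c["image"],cv2.COLOR_BGR2HSV)
    print(n,c["position"],R.from_rotvec(c["orientation"]).as_matrix()[:,2])
    for nm,lo,hi in(("brass",(12,110,90),(34,255,255)),("red",(0,150,100),(8,255,255)),("green",(45,60,30),(90,255,255))):
        for ce,st in blobs(cv2.inRange(h,lo,hi)>0):
            X=plane(c,ce,0.03)
            z=c["z_map"][int(ce[1]),int(ce[0])];p,d=ray(c,ce)
            print(nm,ce,st,X.round(3),"zmap",(p+d*z).round(3))
    w=cv2.resize(c["image"][130:270,110:380] if n=="top" else c["image"][110:250,50:400],None,fx=2.2,fy=2.2,interpolation=cv2.INTER_CUBIC)
    cv2.imwrite(f"pics/{n}crop.png",w)
E
```

```text
top [ 0.38433162 -0.0484375   0.98993184] [ 0.1333163   0.00701691 -0.9910487 ]
brass [16.3 89.3] [0, 70, 38, 37, 868] [0.81  0.655 0.03 ] zmap [0.784 0.612 0.089]
brass [139.6 215.7] [132, 208, 17, 16, 204] [0.448 0.271 0.03 ] zmap [0.446 0.262 0.058]
brass [292.1 216.7] [283, 208, 19, 19, 284] [ 0.454 -0.151  0.03 ] zmap [ 0.451 -0.147  0.07 ]
brass [190.4 221.9] [186, 217, 10, 11, 84] [0.434 0.129 0.03 ] zmap [0.434 0.128 0.039]
brass [345.5 222.2] [339, 216, 14, 13, 141] [ 0.442 -0.299  0.03 ] zmap [ 0.441 -0.294  0.048]
red [323.8 154.4] [321, 152, 7, 6, 31] [ 0.633 -0.24   0.03 ] zmap [ 0.63  -0.238  0.041]
red [ 96.5 213. ] [83, 202, 28, 23, 286] [0.453 0.392 0.03 ] zmap [0.454 0.395 0.023]
green [258.2  67.9] [215, 43, 90, 50, 3161] [ 0.889 -0.05   0.03 ] zmap [ 0.86  -0.049  0.085]
green [261.2  96.7] [220, 92, 80, 13, 402] [ 0.801 -0.06   0.03 ] zmap [ 0.81  -0.06   0.009]
green [ 83.5 109.2] [78, 108, 13, 4, 17] [0.753 0.454 0.03 ] zmap [0.725 0.415 0.104]
green [230.9 215.6] [224, 209, 15, 14, 108] [0.454 0.018 0.03 ] zmap [0.452 0.016 0.06 ]
green [233.6 366.2] [194, 345
[... 730 characters left out ...]
 150, 12, 17, 149] [0.443 0.128 0.03 ] zmap [0.441 0.129 0.028]
red [426.1 166.4] [408, 156, 38, 22, 377] [0.467 0.391 0.03 ] zmap [0.46  0.395 0.023]
red [152. 219.] [148, 212, 9, 15, 94] [ 0.632 -0.241  0.03 ] zmap [ 0.643 -0.237  0.044]
green [277.4   9.3] [274, 7, 7, 5, 14] [-0.25   0.059  0.03 ] zmap [0.053 0.04  0.198]
green [260.8  54.4] [226, 18, 71, 65, 2733] [0.013 0.    0.03 ] zmap [ 0.069 -0.001  0.067]
green [270.2 164.3] [264, 156, 14, 18, 197] [0.466 0.018 0.03 ] zmap [0.471 0.018 0.035]
green [238.  315.4] [170, 274, 140, 81, 7961] [ 0.852 -0.05   0.03 ] zmap [ 0.88  -0.049  0.088]
green [240.7 360.1] [176, 352, 130, 17, 827] [ 0.936 -0.044  0.03 ] zmap [ 0.929 -0.044  0.012]
```

View pics/topcrop.png

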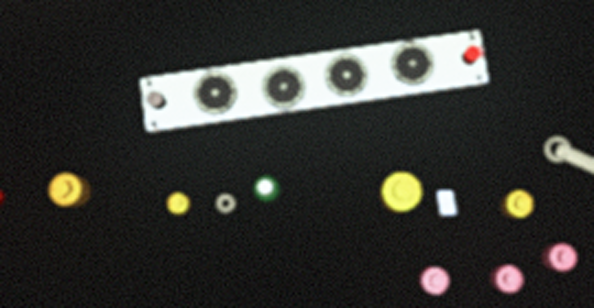

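View pics/scenecrop.png

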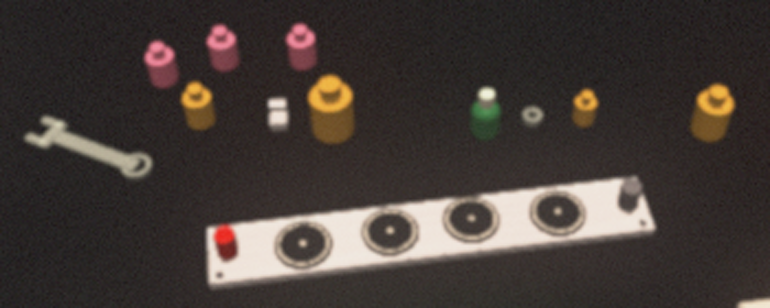

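```bash
cat >> h.py <<'E'
def down(a):
    y=np.array([np.cos(a),np.sin(a),0]);x=np.array([0,0,-1.]);return R.from_matrix(np.c_[x,y,np.cross(x,y)]).as_rotvec()
E
python3 - <<'E'
from h import *
C={n:cams.capture(n) for n in("top","scene")}
D={}
for n,roi in(("top",(190,140,315,185)),("scene",(165,190,325,240))):
    c=C[n];u0,v0,u1,v1=roi
    g=cv2.cvtColor(c["image"],cv2.COLOR_BGR2GRAY)
    dark=(g<95).astype(np.uint8);m=np.zeros_like(dark);m[v0:v1,u0:u1]=dark[v0:v1,u0:u1]
    out=[]
    cs,_=cv2.findContours(m,cv2.RETR_EXTERNAL,cv2.CHAIN_APPROX_NONE)
    for k in cs:
        if 60<cv2.contourArea(k)<600:
            h=cv2.convexHull(k);e=cv2.fitEllipse(h)
            if e[1][1]<1.8*e[1][0]:out.append(e[0]);print(n,np.round(e[0],1),np.round(e[1],1))
    D[n]=sorted(out,key=lambda p:p[0],reverse=(n=="scene"))
for a,b in zip(D["top"],D["scene"]):
    X,g=tri(ray(C["top"],a),ray(C["scene"],b));print(X.round(4),round(g,4),plane(C["top"],a,.015).round(4),plane(C["scene"],b,.015).round(4))
for p in((.434,.128),(.442,-.296),(.447,.265),(.451,-.148),(.63,.1),(.65,-.15)):
  for a in(0,np.pi,.15,np.pi+.15):
    for z in(.005,.2):
      q=inverse_kinematics(np.r_[p,z],down(a));print(p,round(a,2),z,None if q is None else np.round(q,2))
E
```

```text
top [207.4 171.7] [13.3 13.6]
top [238.4 168.7] [12.9 13.6]
top [267.2 163.7] [13.1 13.4]
top [297.1 158.4] [13.4 13.6]
scene [187.3 220.1] [15.7 18.6]
scene [226.8 214.6] [14.8 18.5]
scene [263.8 208.8] [14.3 18.1]
scene [303.2 205.7] [13.9 18.3]
[0.5791 0.0904 0.0153] 0.0009 [0.5792 0.09   0.015 ] [0.5788 0.0909 0.015 ]
[0.5895 0.0016 0.0157] 0.0003 [0.5897 0.0015 0.015 ] [0.589  0.0018 0.015 ]
[ 0.6061 -0.0807  0.0145] 0.0002 [ 0.606  -0.0807  0.015 ] [ 0.6065 -0.0805  0.015 ]
[ 0.6231 -0.1667  0.0151] 0.0002 [ 0.6231 -0.1666  0.015 ] [ 0.623  -0.1669  0.015 ]
(0.434, 0.128) 0 0.005 [ 0.23  0.13  2.26 -0.    0.75  0.23]
(0.434, 0.128) 0 0.2 [ 0.23 -0.14  2.1  -0.    1.18  0.23]
(0.434, 0.128) 3.14 0.005 None
(0.434, 0.128) 3.14 0.2 None
(0.434, 0.128) 0.15 0.005 [ 0.23  0.13  2.26 -0.    0.75  0.08]
(0.434, 0.128) 0.15 0.2 [ 0.23 -0.14  2.1  -0.    1.18  0.08]
(0.434, 0.128) 3.29 0.005 None
(0.434, 0.128) 3.29 0.2 None
(0.442, -0.296) 0 0.005 [-0.64  0.26  2.1  -0.    0.79 -0.64]
(0.442, -0.296) 0 0.2 [-0.64  0.02  1.95 -0.    1.17 -0.64]
(0.442, -0.296) 3.14 0.005 [-0.64  0.26  2
[... 1081 characters left out ...]

(0.63, 0.1) 0 0.005 [ 0.12  0.43  1.86 -0.    0.85  0.12]
(0.63, 0.1) 0 0.2 [ 0.12  0.22  1.73 -0.    1.19  0.12]
(0.63, 0.1) 3.14 0.005 None
(0.63, 0.1) 3.14 0.2 None
(0.63, 0.1) 0.15 0.005 [ 0.12  0.43  1.86 -0.    0.85 -0.03]
(0.63, 0.1) 0.15 0.2 [ 0.12  0.22  1.73 -0.    1.19 -0.03]
(0.63, 0.1) 3.29 0.005 None
(0.63, 0.1) 3.29 0.2 None
(0.65, -0.15) 0 0.005 [-0.26  0.47  1.79 -0.    0.88 -0.26]
(0.65, -0.15) 0 0.2 [-0.26  0.27  1.66 -0.    1.2  -0.26]
(0.65, -0.15) 3.14 0.005 None
(0.65, -0.15) 3.14 0.2 None
(0.65, -0.15) 0.15 0.005 [-0.26  0.47  1.79 -0.    0.88 -0.41]
(0.65, -0.15) 0.15 0.2 [-0.26  0.27  1.66 -0.    1.2  -0.41]
(0.65, -0.15) 3.29 0.005 None
(0.65, -0.15) 3.29 0.2 None
```

Run:
```python
from h import *
import pickle
V=[]
for i,p in enumerate([(.45,.22,.2),(.56,-.02,.24),(.46,-.2,.2)]):
    manip.move_pose(p,down(0.15));manip.dwell(.2);s=manip.state();c=cams.capture("wrist");V.append((c,s))
    cv2.imwrite(f"pics/w{i}.png",c["image"])
pickle.dump(V,open("v.pkl","wb"));print(manip.state()["clock"],manip.state()["contact_force"])
cv2.imwrite("pics/w012.png",np.hstack([cv2.resize(c["image"],None,fx=.52,fy=.52) for c,s in V]))
```

```text
4.8333 [ 0.12366443  0.11400625 -1.2144845 ]
```

View pics/w012.png

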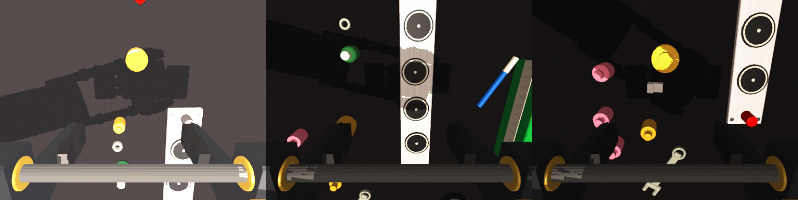

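Wrist views: w3 at (~262,113) in view 0, with w1 below it. The second view shows the four pads in a column. The third shows w4 at (~255,112), w2 at (~222,253) and the red post at (~420,233). Next I fuse the rays.

Run:
```python
from h import *
import pickle
V=pickle.load(open("v.pkl","rb"))
G={1:(.434,.128,.017),2:(.442,-.296,.022),3:(.447,.265,.026),4:(.451,-.148,.03)}
S=[(cams.capture(n),None,n) for n in("top","scene")]  # arm now over row: use wrist + those unobstructed
S+= [(c,s,f"w{i}") for i,(c,s) in enumerate(V)]
for k,g in G.items():
    rs=[]
    for c,s,n in S:
        h=cv2.cvtColor(c["image"],cv2.COLOR_BGR2HSV);m=cv2.inRange(h,(12,110,60),(36,255,255))
        uv=proj(c,g,s)
        if not(0<=uv[0]<512 and 0<=uv[1]<(384 if n[0]!="w" else 290)):continue
        for ce,st in blobs(m>0,60):
            if np.hypot(*(ce-uv))<25 and max(st[2:4])<90: rs.append(ray(c,ce,s));print(k,n,ce,uv.round(1),st,plane(c,ce,g[2],s).round(4))
    A=np.zeros((3,3));b=np.zeros(3)
    for p,d in rs:
        d=d/np.linalg.norm(d);P=np.eye(3)-np.outer(d,d);A+=P;b+=P@p
    if len(rs)>1:print(k,"fit",np.linalg.solve(A,b).round(4))
c,s=V[1]
g=cv2.cvtColor(c["image"],cv2.COLOR_BGR2GRAY)
P=[(.579,.0904),(.5895,.0016),(.6061,-.0807),(.6231,-.1667)]
for p in P:print("pad proj",proj(c,(*p,.015),s).round(1))
cv2.imwrite("pics/w1c.png",cv2.resize(c["image"][:300,220:340],None,fx=2,fy=2))
```

```text
1 top [190.6 222. ] [191.8 222.2] [185, 217, 12, 11, 105] [0.4344 0.1313 0.017 ]
1 scene [315.3 158.4] [314.4 159. ] [310, 150, 13, 18, 180] [0.4319 0.1305 0.017 ]
1 w0 [229.6 237.6] [227.4 241.6] [217, 224, 25, 34, 450] [0.4357 0.1331 0.017 ]
1 fit [0.4345 0.1314 0.0176]
2 scene [139.6 157.5] [140.7 157.9] [131, 146, 17, 24, 287] [ 0.4407 -0.2989  0.022 ]
2 w2 [224.1 249.4] [223.4 246.7] [208, 228, 32, 44, 1085] [ 0.4431 -0.2991  0.022 ]
2 fit [ 0.4431 -0.2979  0.0244]
3 top [140.6 215.9] [142.3 216.3] [132, 208, 19, 16, 246] [0.4481 0.2697 0.026 ]
3 scene [373.5 160.8] [371.8 161. ] [364, 147, 21, 28, 431] [0.4464 0.2693 0.026 ]
3 w0 [262.9 115.6] [259.3 115.9] [241, 90, 45, 48, 1515] [0.4502 0.2657 0.026 ]
3 fit [0.4492 0.2675 0.0299]
4 top [292.  216.9] [290.9 217.8] [283, 208, 19, 19, 292] [ 0.4536 -0.1512  0.03  ]
4 scene [200.2 159.4] [201. 159.] [189, 143, 22, 33, 577] [ 0.4524 -0.1499  0.03  ]
4 w1 [159.  235.6] [146.1 248. ] [135, 222, 40, 40, 610] [ 0.4649 -0.1298  0.03  ]
4 w2 [255.9 112.3] [252.6 107.5] [229, 84, 55, 57, 2431] [ 0.4546 -0.1517  0.03  ]
4 fit [ 0.4547 -0.1485  0.0203]
pad proj [291.   48.4]
pad proj [285.4 137. ]
pad proj [286.8 208.7]
pad proj [287.8 274.1]
```

View pics/w1c.png

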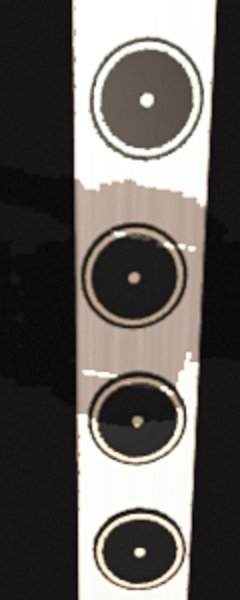

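Pad centres from the three cameras agree within 2 mm and their height is 15 mm. The red post is beside mark_d, so w1 goes to d, w2 to c, w3 to b and w4 to a. I start with weight 1, with a close check before grasping.

```bash
cat >> h.py <<'E'
A=.17
W={1:(.4345,.131,.005,.024),2:(.443,-.298,.005,.031),3:(.449,.2675,.011,.038),4:(.454,-.151,.015,.046)}
PAD={1:(.624,-.1675),2:(.607,-.0815),3:(.5903,.0008),4:(.580,.0896)}
def st(t):
    s=manip.state();print(t,round(s["clock"],2),s["tool_pos"].round(4),"w",round(s["gripper_width"],4),"F",s["contact_force"].round(1));return s
def pick(k,F):
    x,y,z,d=W[k]
    manip.set_gripper(min(.087,d+.034))
    manip.move_pose((x,y,.13),down(A))
    manip.move_linear((x,y,z+.06),rate=.2)
    manip.move_linear((x,y,z),rate=.08);st("down")
    manip.set_gripper(max(0,d-.02),force=F);st("grip")
    manip.move_linear((x,y,z+.02),rate=.08);st("up")
    manip.move_linear((x,y,.13),rate=.2)
def place(k):
    x,y=PAD[k];z,d=W[k][2:]
    s=manip.state()
    manip.move_linear((x,y,.13),rate=.2)
    manip.move_linear((x,y,z+.03),rate=.15);st("above")
    manip.move_linear((x,y,z+.016),rate=.03);st("low")
    manip.set_gripper(min(.087,d+.028));st("open")
    manip.move_linear((x,y,.14),rate=.15)
def snap(nm,cam="wrist",fx=1):
    s=manip.state();c=cams.capture(cam);cv2.imwrite(f"pics/{nm}.png",cv2.resize(c["image"],None,fx=fx,fy=fx));return c,s
E
python3 - <<'E'
from h import *
c,s=snap("pre")
pick(1,25);snap("held1");snap("held1s","scene")
E
```

```text
down 8.25 [0.435  0.1312 0.0054] w 0.0581 F [-0.2 -0.3  0.7]
grip 8.88 [0.4346 0.131  0.0051] w 0.0219 F [-0.3  0.2  2. ]
up 9.28 [0.4349 0.1311 0.0254] w 0.0221 F [-0.1 -0.2 -1.9]
```

View pics/held1.png

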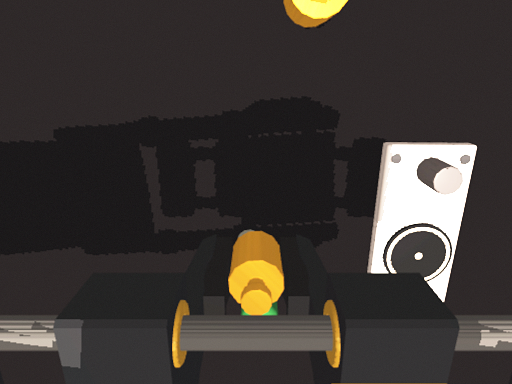

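View pics/held1s.png

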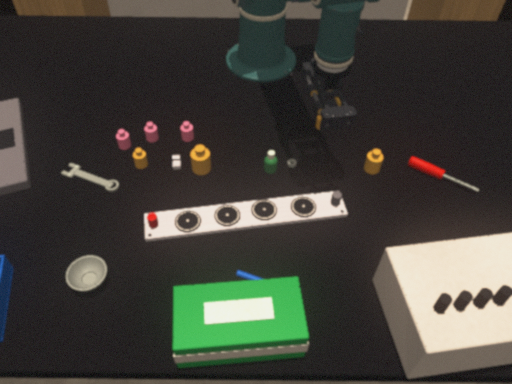

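Run:
```python
from h import *
c=cams.capture("wrist");s=manip.state();T=c["T_tool_cam"]
h=cv2.cvtColor(c["image"],cv2.COLOR_BGR2HSV)
m=cv2.inRange(h,(12,110,60),(36,255,255))[225:320,225:290]
print(blobs(m>0,30))
cv2.imwrite("pics/hc.png",cv2.resize(c["image"][210:330,200:320],None,fx=5,fy=5,interpolation=cv2.INTER_NEAREST))
for uv in((257,300),(257,240)):
    d=T[:3,:3]@np.linalg.solve(c["intrinsics"],[*uv,1]);p=T[:3,3]
    for x in(-.035,.005):print(uv,x,(p+d*(x-p[0])/d[0]).round(4))
```

```text
[(array([30.9, 47.2]), [3, 5, 57, 86, 3787])]
(257, 300) -0.035 [-0.035   0.001   0.0002]
(257, 300) 0.005 [0.005  0.0012 0.0301]
(257, 240) -0.035 [-0.035   0.001  -0.0254]
(257, 240) 0.005 [ 0.005   0.0012 -0.0047]
```

View pics/hc.png

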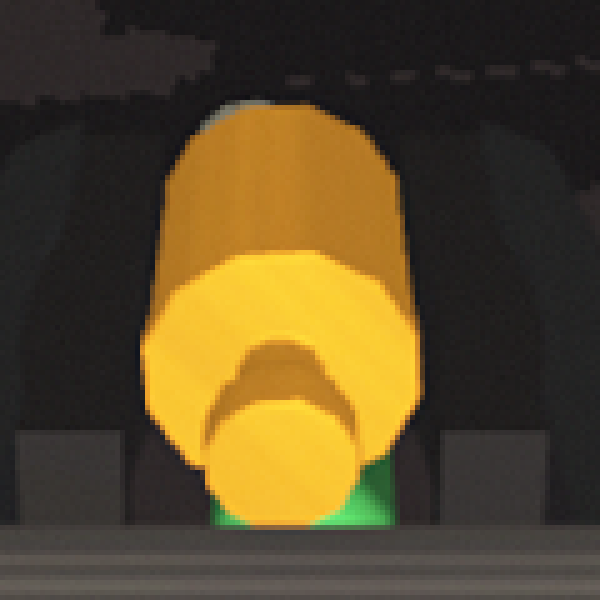

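The weight is held upright and centred: the knob is at (256,302), about 1 mm from the tool axis. I place it on d.

Run:
```python
from h import *
place(1);snap("p1");snap("p1s","scene",1.5)
```

```text
above 12.81 [ 0.6247 -0.1676  0.0358] w 0.0222 F [ 0.6 -0.6  0.1]
low 13.43 [ 0.6238 -0.1675  0.0208] w 0.022 F [ 0.   0.3 -0.1]
open 14.03 [ 0.624  -0.1675  0.0211] w 0.052 F [-0.5  0.9  0.4]
```

View pics/p1.png

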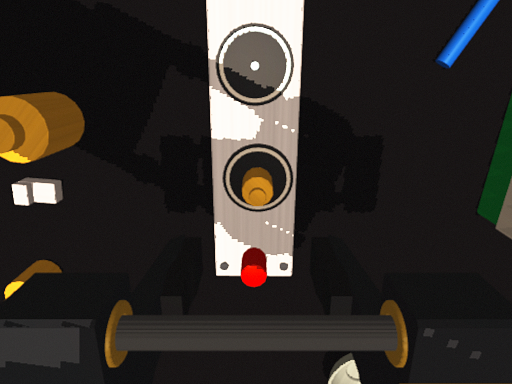

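View pics/p1s.png

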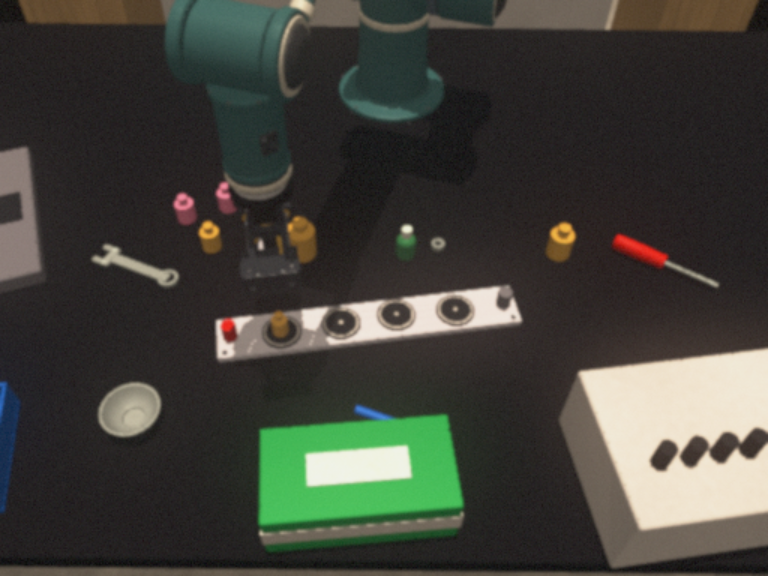

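Weight 1 stands centred on pad d, with its knob at (257,195) in the wrist view. Next are weights 2 and 3.

Run:
```python
from h import *
pick(2,30);snap("h2");place(2);snap("p2")
a=[cv2.imread(f"pics/{n}.png") for n in("h2","p2")];cv2.imwrite("pics/h2p2.png",cv2.resize(np.hstack(a),(800,300)))
```

```text
down 17.73 [ 0.4433 -0.2982  0.0052] w 0.0652 F [-0.1  0.4  0.4]
grip 18.36 [ 0.443  -0.2981  0.0052] w 0.029 F [-1.   0.8  2.3]
up 18.76 [ 0.4436 -0.2984  0.0259] w 0.0293 F [-0.9  0.2 -3.5]
above 21.77 [ 0.6077 -0.0818  0.0357] w 0.0294 F [ 0.8 -0.2 -2. ]
low 22.39 [ 0.6068 -0.0814  0.0208] w 0.0289 F [-0.2 -0.3 -2.3]
open 23.0 [ 0.6071 -0.0815  0.0211] w 0.059 F [ 0.4 -0.7  0.7]
```

View pics/h2p2.png

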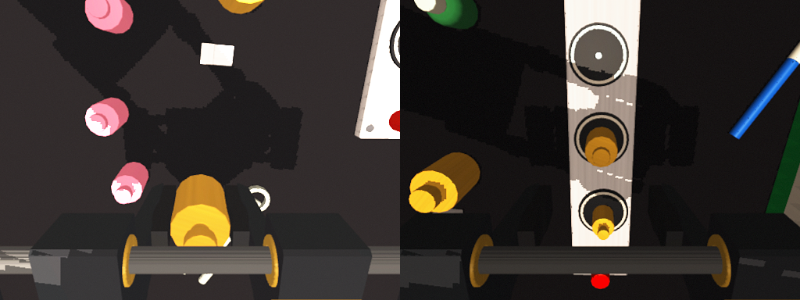

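Weight 2 stands on pad c and weight 1 on d. Next is weight 3.

Run:
```python
from h import *
pick(3,40);snap("h3");place(3);snap("p3")
a=[cv2.imread(f"pics/{n}.png") for n in("h3","p3")];cv2.imwrite("pics/h3p3.png",cv2.resize(np.hstack(a),(800,300)))
```

```text
down 27.15 [0.4493 0.2677 0.0112] w 0.0719 F [-0.   0.2  0.3]
grip 27.78 [0.4491 0.2675 0.0112] w 0.0361 F [-0.4 -0.7  1.8]
up 28.18 [0.4494 0.2677 0.0316] w 0.0363 F [-0.2 -0.9 -3.9]
above 31.27 [0.591  0.001  0.0417] w 0.0359 F [-0.5 -0.  -3.5]
low 31.89 [0.5902 0.0008 0.0268] w 0.036 F [ 0.5 -0.3 -4.2]
open 32.5 [0.5904 0.0008 0.0272] w 0.0659 F [ 0.2 -0.1  0.1]
```

View pics/h3p3.png

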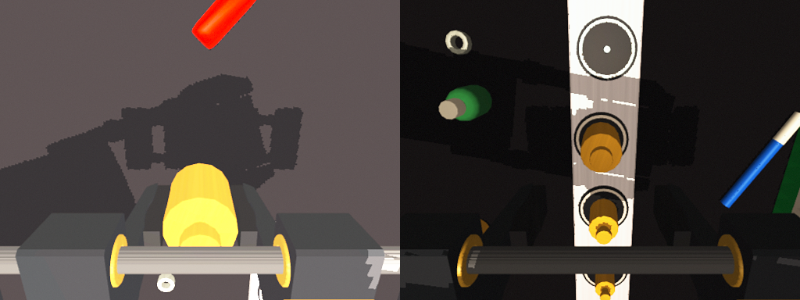

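Run:
```python
from h import *
pick(4,55);snap("h4");place(4);snap("p4")
a=[cv2.imread(f"pics/{n}.png") for n in("h4","p4")];cv2.imwrite("pics/h4p4.png",cv2.resize(np.hstack(a),(800,300)))
manip.move_linear((.5,.3,.3),rate=.25);manip.dwell(.3)
T,_=snap("ft","top");S,_=snap("fs","scene")
C={"top":T,"scene":S};H={1:.04,2:.05,3:.06,4:.07}
PADS={1:(.6231,-.1667),2:(.6061,-.0807),3:(.5895,.0016),4:(.5791,.0904)}
for k,p in PADS.items():
    rs=[]
    for n,c in C.items():
        h=cv2.cvtColor(c["image"],cv2.COLOR_BGR2HSV);m=cv2.inRange(h,(12,110,60),(36,255,255))
        uv=proj(c,(*p,.015+H[k]*.43))
        for ce,s in blobs(m>0,50):
            if np.hypot(*(ce-uv))<12:rs.append(ray(c,ce));print(k,n,ce,uv.round(1))
    if len(rs)==2:
        X,g=tri(*rs);print(k,X.round(4),round(g,4),"off",(X[:2]-p).round(4))
cv2.imwrite("pics/fin.png",cv2.resize(np.vstack([T["image"][120:260,90:390],S["image"][130:270,90:390]]),None,fx=2,fy=2))
st("end")
```

```text
down 36.02 [ 0.4544 -0.1512  0.0154] w 0.0801 F [ 0.3 -0.5  1.1]
grip 36.66 [ 0.4541 -0.151   0.0152] w 0.0437 F [-1.2 -0.2  1.9]
up 37.06 [ 0.4539 -0.1509  0.0349] w 0.0437 F [ 0.1 -0.1 -6.5]
above 39.96 [0.5807 0.0894 0.0457] w 0.0438 F [ 0.   0.1 -6.1]
low 40.58 [0.5798 0.0896 0.0308] w 0.0439 F [ 0.3 -0.8 -6.4]
open 41.18 [0.5802 0.0896 0.0312] w 0.0739 F [-0.6 -0.5  0.3]
1 top [298.5 156.7] [297.9 157. ]
1 scene [186.  215.5] [186.7 215.5]
1 [ 0.6238 -0.1681  0.033 ] 0.0002 off [ 0.0007 -0.0014]
2 top [267.6 162.3] [267.4 161.9]
2 scene [226.1 208.4] [226.5 208.5]
2 [ 0.6053 -0.0814  0.0358] 0.0005 off [-0.0008 -0.0007]
3 top [238.  167.4] [237.9 166.8]
3 scene [264.1 201.2] [264.1 201.8]
3 [0.5879 0.0015 0.0409] 0.0002 off [-0.0016 -0.0001]
4 top [205.5 168.9] [205.8 169.6]
4 scene [304.6 196.2] [304.3 197.4]
4 [0.5799 0.0905 0.0502] 0.0001 off [0.0008 0.0001]
end 43.77 [0.5001 0.2996 0.2997] w 0.0746 F [ 0.9  0.5 -0.1]
```

View pics/h4p4.png

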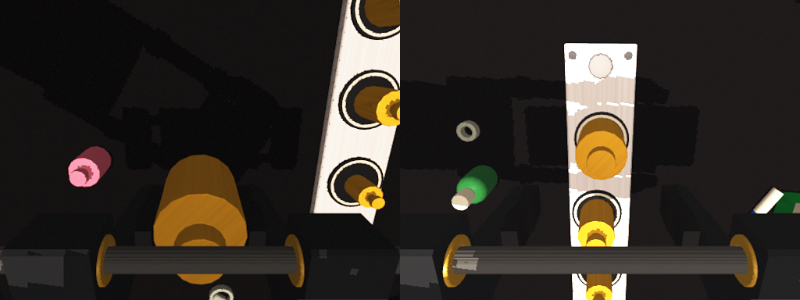

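View pics/fin.png

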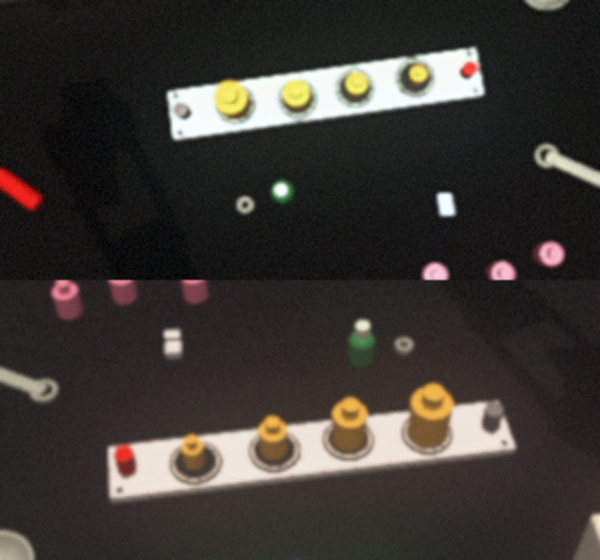

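All four weights stand upright on their pads in rising order from the red post, and the bottle has not moved. I hand the job in.

```bash
python3 -c "
from cell import order
print(order.close_job())"
```

```text
the job is handed in; nothing more can be done
None
```

The job is done and handed in at about 44 s on the robot's clock, well under the 99 s limit. The red post is beside mark_d, so weights 1, 2, 3 and 4 went to pads d, c, b and a. I gripped each one across the body with the jaws square to the rail.

**Placement:** the last two-view check put every weight within about 2 mm of its pad centre, against the 13 mm allowed. All four look upright. I took the resting height from the placing motion and the pictures, not from a separate measurement.

**Bottle and gripper:** the bottle looks to be standing where it was. The gripper is open and clear of everything, and the wrist forces I read at each step stayed below 7 N.

**Disagreements:**
- The wrist camera read about 2 mm off the fixed cameras on the pads, within the stated calibration; I aimed in between.
- The finger opening read about 2 mm less than each weight's diameter, probably because the finger pads give a little.

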